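# Point out the phone without a battery on camera

### The job

Record a short repair note at the phone bench: push the red lever of the camera switch all the way over, from leaning towards the black stud to leaning towards the green stud. Then point the gripper straight down at the empty battery bay of the opened phone that has no battery, its tips a couple of centimetres above the bay, for two seconds; then point in the same way at the middle of the yellow spare battery for two seconds, and finish with the hand raised well clear of the bench and the switch still on. Do not touch or move the phones, the batteries, the jar, the mat or the bit tray, and never lower the tool over the other two phones' batteries or the white spare battery.

Things in the scene. Friction and masses are not known exactly. Their poses are not given: they have to be found in the camera images.
- cam_switch (a joint): angle of the red lever, rad: 0 to 0.25 at the start (leaning to the -x side of its base, black stud), 1.0 at its stop (leaning to the +x side, green stud), upright at 0.5. Light friction, under 2 N at the tip, no spring: it stays where it is left
- cam_switch_base: grey block of the camera switch, 70 x 50 x 25 mm, fixed to the table at the left or the right of the mat; origin at the centre of its underside, z up. Its +x axis points from the black stud to the green stud, roughly away from the robot, and is the way to push the lever. The lever turns about an axis along y, 22 mm above the origin, and is 80 mm long from this axis to the centre of its ball
- cam_switch_tip (a point): centre of the red ball (26 mm across) at the lever's end, about 92 mm above the table at the start; it goes over the top (102 mm) and ends 38 mm to the +x side of the base, 92 mm high
- phone_empty_bay (a point): centre of the empty battery bay (a bare silver rectangle 72 x 60 mm with two pale strips, open recess about 4.5 mm deep) of the phone that has no battery, on the bay floor, about 8 mm above the table
- phone_empty: opened phone lying face down on the mat, 150 x 74 x 8 mm, dark steel frame, green circuit board at its +x end; origin at the centre of its underside, x along its length, z up; its battery bay, 12 mm to the -x side of the origin, is empty
- phone_full_a_bay (a point): centre of the battery of the first complete phone, about 8 mm above the table (4 mm under the battery's upper face)
- phone_full_a: opened phone lying face down on the mat, 150 x 74 x 8 mm, dark steel frame, green circuit board at its +x end; origin at the centre of its underside, x along its length, z up; a black battery with a grey label fills its bay
- phone_full_b_bay (a point): centre of the battery of the second complete phone, about 8 mm above the table (4 mm under the battery's upper face)
- phone_full_b: opened phone lying face down on the mat, 150 x 74 x 8 mm, dark steel frame, green circuit board at its +x end; origin at the centre of its underside, x along its length, z up; a black battery with a grey label fills its bay
- battery_yellow: yellow spare battery, flat, 66 x 50 x 6 mm, lying on the mat beyond the phones; origin at the centre of its underside, 4 mm above the table, z up
- battery_white: white spare battery of the same size and origin; leave alone
- flux_jar: small amber jar with orange cap, 38 mm across, 32 mm high, standing on the mat in the row of the spare batteries; origin at the centre of its underside
- mat: blue repair mat, 360 x 500 x 4 mm, fixed; origin at the centre of its underside; phones and spare batteries lie on it
- bit_tray: low black tray with bits, 160 x 90 x 22 mm, fixed, on the other side of the mat from the switch; origin at the centre of its underside

How it is judged (in metres and radians):
On the way, in this order (a step that is already met when the one before it is completed fails the run):
1. the camera switch is pushed fully over to on (value of joint cam_switch above 0.9 rad), for 0.2 s.
2. the tool point dwells just above the empty battery bay (within 20 mm sideways, TCP under 75 mm), touching nothing, the switch on (horizontal distance between the grasp point and phone_empty_bay below 0.02 m and height (world z) of the grasp point below 0.075 m and value of joint cam_switch above 0.9 rad and contact force between the fingers and anything else below 0.5 N), for 1.5 s.
3. the tool point dwells just above the yellow spare battery in the same way (horizontal distance between the grasp point and battery_yellow below 0.02 m and height (world z) of the grasp point below 0.075 m and value of joint cam_switch above 0.9 rad and contact force between the fingers and anything else below 0.5 N), for 1.5 s.
At the end, for the whole second after the job is handed in: The switch lever is past 0.9 rad, the phones, spare batteries and jar lie within 8 mm of where it began and at rest, and the tool point is raised more than 120 mm above the table (value of joint cam_switch above 0.9 rad and height (world z) of the grasp point above 0.12 m and distance of each of phone_empty, phone_full_a, phone_full_b, battery_yellow, battery_white, flux_jar from where it was at the start of the episode below 0.008 m and linear speed of each of phone_empty, phone_full_a, phone_full_b, battery_yellow, battery_white, flux_jar below 0.02 m/s); the robot touches nothing.
It fails at once if the robot touches a phone, a battery, the jar, the mat or the bit tray (contact force between any of the arm, the fingers and phone_empty above 0.5 N or contact force between any of the arm, the fingers and phone_full_a above 0.5 N or contact force between any of the arm, the fingers and phone_full_b above 0.5 N or contact force between any of the arm, the fingers and battery_yellow above 0.5 N or contact force between any of the arm, the fingers and battery_white above 0.5 N or contact force between any of the arm, the fingers and flux_jar above 0.5 N or contact force between any of the arm, the fingers and mat above 0.5 N or contact force between any of the arm, the fingers and bit_tray above 0.5 N).
It fails at once if something that should be left alone is moved or lifted (distance of any of phone_empty, phone_full_a, phone_full_b, battery_yellow, battery_white, flux_jar from where it was at the start of the episode above 0.01 m).
It fails at once if the tool is lowered over a phone that has its battery (within 25 mm, TCP under 70 mm) ((horizontal distance between the grasp point and phone_full_a_bay below 0.025 m and height (world z) of the grasp point below 0.07 m) or (horizontal distance between the grasp point and phone_full_b_bay below 0.025 m and height (world z) of the grasp point below 0.07 m)).
It fails at once if the tool is lowered over the white spare battery (within 25 mm, TCP under 70 mm) (horizontal distance between the grasp point and battery_white below 0.025 m and height (world z) of the grasp point below 0.07 m).
It also fails if it takes over 54 s, if anything falls off the work surface, if the arm or the gripper's body presses on something with over 40 N, if the wrist force passes 120 N, or if a joint passes its speed limit or range.

### The arm

A 7-joint arm with a two-finger parallel gripper is mounted at the origin on the work surface. World frame = base frame: x ahead of the robot, y to its left, z up, the work surface at z = 0. Lengths are in m, angles in degrees, forces in N, time in s.
With the tool pointing down it reaches from about 0.375 to 0.925 m from the base axis. Payload 3.1 kg.
Tool frame: the origin (TCP) lies between the finger pads, 19 mm behind the fingertips; this is the grasp point; z points along the fingers, y is the line along which they close (so a half turn about z gives the same grasp; the last joint's range is limited). The gripper opens to 85 mm and grips with 20 to 120 N. Pads are 22 mm wide; open, the fingers measure 114 mm over their backs; the gripper's body (76 mm by 85 mm) begins 54 mm behind the grasp point. The pads swing forward as they close: fully open they stand 13 mm farther back than shut.
Start: joints at [-77.452, 21.939, 2.515, 91.553, -1.026, 66.532, -2.859], TCP at [0.202, 0.618, 0.25] pointing down, gripper open.
Joint ranges: [-149.38, 149.38], [-23.57, 123.04], [-84.95, 90], [0, 143.3], [-89.99, 269.99], [3.08, 112.72], [-163.45, 163.45]. Speed limits (degrees/s): [159.86, 159.86, 180, 180, 180, 180, 180].

### API

Orientations are given as [roll, pitch, yaw] about the fixed x, y, z axes, in that order (R = Rz(yaw) Ry(pitch) Rx(roll)).
In Python, from bench import ctrl, optics, workorder, models gives the robot as it stands.
- The arm moves only by the tool carry_out, never from a script. Its argument "moves" is a list of rows, each an object of numbers: "hand": the opening, from -1 (shut) to 1 (fully open); "dx", "dy", "dz": the shift along the tool's x, y, z in m; "twist": the turn about the tool's z in degrees. In form: [{"hand": .., "dx": .., "dy": .., "dz": .., "twist": ..}, ...]. A call has 1 to 5 rows; each row is the pose to reach, as a shift and turn from the pose commanded when the call began, along the tool's axes at that moment; what a row does not reach only later rows make up. A row lasts 1/12 s, in which the tool goes at most 41.7 mm and 7.16 degrees, less where a joint would pass 70% of its speed; a pose out of reach is approached as far as the arm can. A call with a gripper value outside its range is refused whole. The fingers move at their own pace and stop on an object; the grip force is fixed at half the most. Time passes only in rows, so rows that repeat a pose let the fingers close. It gives the time, the measured TCP pose, the force, the opening and the grip force at its end, in the units of the state.
- ctrl.read_state(): the state, without advancing time (a new reading comes with each control period).
- optics.capture(name): name is "scene" or "top" or "wrist"; returns a dict with "pixels" (480x640x3 uint8, red, green, blue), "range_z" (480x640 float32, m along the optical axis (not along the pixel's ray), 0 where there is no reading), "camera_matrix" (3x3 intrinsics, pixels), "camera_from_world" (4x4, takes a point from world to camera coordinates); the wrist camera has in their place "tool_from_camera" (4x4, takes a point from camera to tool coordinates, whose origin is the TCP and whose axes are the flange's). Camera axes: x right, y down, z forward; pixel columns grow to the right and rows downward; lengths in m; the calibration is good to about 2 mm. The wrist camera is an equidistant fisheye: a pixel r from the principal point sees the ray r / f radians off the axis. A picture is of the moment at which its call begins: read the wrist's pose just before it.
- workorder.close_job(): hands the job in; it is judged then, once.
Trained networks look in the newest picture that a camera, given by its name, has taken for a name from the list of things; names that differ only in an ending like _2 or _b are one class to them, and where a whole thing is asked for, a point or a joint stands for the part that bears it (a point fixed in the world has none). Each returns a list of dicts, best first, with "confidence" (0 to 1); they miss things now and then, are a little off and sometimes report something else, mostly with a low value. They report only what shows in the picture. A call takes as long as a camera call.
- models.find_in(camera, thing): "pixel" ([column, row] in pixels, amid what is visible of it).
The state is a dict: "time_s": time; "qpos": joint angles; "joint_velocities": joint speeds; "tau": joint torques, N m; "tcp_pos": TCP position; "ee_rot": TCP orientation; "contact_force": force on the tool from outside, world axes, zero at the start; "ft_torque": the same for the moment, N m; "opening": finger opening in m; "finger_force": force on a finger pad.
Only numpy, scipy, OpenCV 4.12 (cv2) and the standard library are available. Lean on these libraries where they do the work, as an engineer would, in place of code of your own. Each camera call takes 0.05 s, during which the arm holds its last target. There are 200 camera calls.

## Working session

There is one attempt and no reset: what is moved stays moved. The work goes in short steps, Python scripts to look and compute and a tool call to move; the robot and the scene stay as the last step left them, time stands still between calls to the robot, and variables do not carry over. Pictures are saved under pics/ and viewed, at most 10 in all, crops included, and the job is handed in when it is done.

Besides the shell and the picture viewer there is one more tool, called after ">>>" as name([rows], argument=value, ...), one row to a line, values as JSON. carry_out: Moves the arm, as the interface text tells. Its arguments: {"type":"object","properties":{"moves":{"type":"array"}},"required":["moves"]}

```bash
mkdir -p pics; cat > h.py <<'E'
import numpy as np, cv2
from bench import ctrl, optics, workorder, models
def world(c,u,v,z=None):
    K=c["camera_matrix"];T=np.linalg.inv(c["camera_from_world"])
    u0,v0=int(round(u)),int(round(v))
    d=np.linalg.inv(K)@[u,v,1]
    if z is None:
        w=c["range_z"][max(v0-1,0):v0+2,max(u0-1,0):u0+2];w=w[w>0]
        if w.size==0:return None
        s=np.median(w)
    else:
        r=T[:3,:3]@d; s=(z-T[2,3])/r[2]
    return (T@np.r_[d*s,1])[:3]
E
python3 - <<'E'
from h import *
s=ctrl.read_state();print(s["time_s"],s["tcp_pos"],s["ee_rot"],s["opening"])
for n in("top","scene"):
    c=optics.capture(n);cv2.imwrite(f"pics/{n}0.png",c["pixels"][:,:,::-1])
    np.savez(f"{n}0.npz",**c)
    for t in("cam_switch_base","cam_switch_tip","phone_empty","phone_full_a","phone_empty_bay","battery_yellow","battery_white","flux_jar","bit_tray","mat"):
        try:
            for r in models.find_in(n,t)[:3]:
                p=world(c,*r["pixel"]);print(n,t,np.round(r["pixel"],1),round(r["confidence"],2),None if p is None else np.round(p,4))
        except Exception as e:print(n,t,e)
E
```

```text
0.0 [0.20223454 0.61677052 0.24855655] [-1.79847030e+02  9.70221952e-03  1.61852736e+02] 0.08538494253734001
top cam_switch_base [247.8 274.8] 0.59 [0.4613 0.1542 0.0087]
top cam_switch_tip [317.6 276.3] 0.52 [ 0.4623 -0.0296  0.0142]
top phone_empty [249.5 274.1] 0.84 [0.4633 0.1499 0.0087]
top phone_full_a [374.2 261.8] 0.9 [ 0.5054 -0.178   0.0134]
top phone_full_a [317.5 277.9] 0.75 [ 0.4582 -0.0295  0.0137]
top phone_empty_bay [248.7 276.2] 0.79 [0.4579 0.1519 0.0072]
top battery_yellow [250.4 199.6] 0.62 [0.6654 0.1582 0.0129]
top battery_white [308.5 204.9] 0.75 [6.561e-01 4.000e-04 1.030e-02]
top flux_jar [376.4 199.5] 0.77 [ 0.6697 -0.1803  0.0362]
top bit_tray [174.3 252.6] 0.89 [0.5132 0.3503 0.0172]
top bit_tray [249.  273.6] 0.65 [0.4644 0.151  0.0106]
top mat [314.1 235.3] 0.79 [ 0.5739 -0.0173  0.0038]
top mat [250.  273.2] 0.26 [0.4657 0.1486 0.0091]
scene cam_switch_base [129.3 233.9] 0.93 [ 0.4786 -0.3908  0.0324]
scene cam_switch_tip [123.6 209.6] 0.64 [ 0.4588 -0.3929  0.0839]
scene phone_empty [385.1 229.4] 0.67 [0.4758 0.1483 0.0072]
scene phone_full_a [233.6 248.5] 0.96 [ 0.5136 -0.1743  0.0103]
scene phone_full_a [303.8 228.9] 0.66 [ 0.468  -0.0262  0.0124]
scene phone_empty_bay [385.2 227.5] 0.83 [0.4719 0.1489 0.0091]
scene phone_empty_bay [125.  207.3] 0.7 [ 0.456  -0.3896  0.0875]
scene battery_yellow [401.6 300.8] 0.59 [0.6705 0.1545 0.0101]
scene battery_white [320.2 295.4] 0.57 [ 6.475e-01 -4.000e-04  9.700e-03]
scene flux_jar [313.5 278.6] 0.69 [ 0.6    -0.0114  0.004 ]
scene flux_jar [219.5 307.4] 0.68 [ 0.6831 -0.1886  0.0346]
scene bit_tray [486.9 233.6] 0.76 [0.5068 0.3605 0.012 ]
scene mat [310.  279.1] 0.81 [ 0.6013 -0.0184  0.0045]
```

View pics/top0.png

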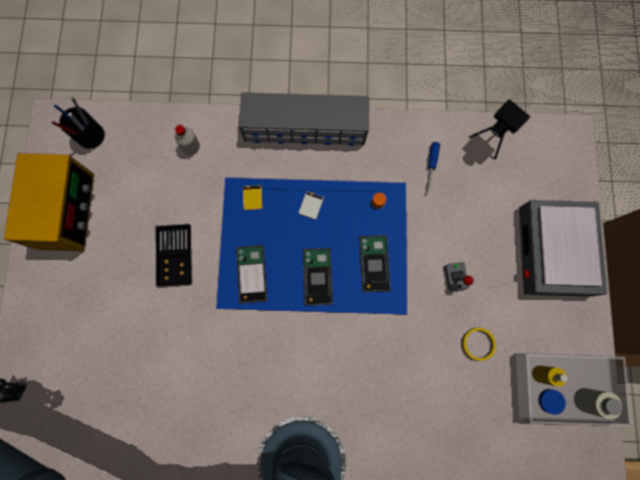

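View pics/scene0.png

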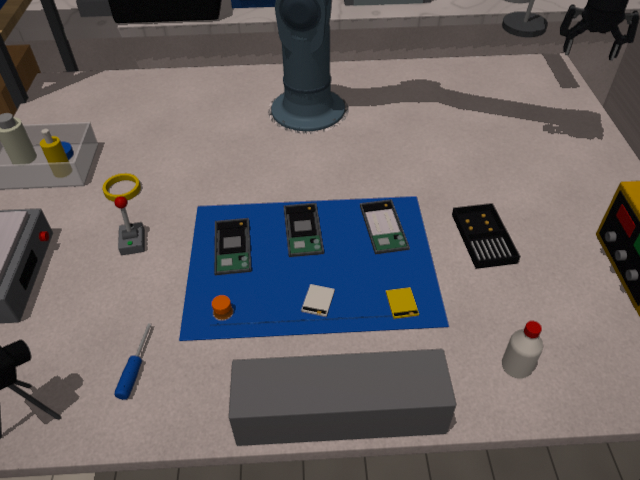

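The top view shows the empty phone at (251,275), the yellow battery at (252,197), the switch base at (457,276) and its red ball at (468,281). In the scene view the ball is at (121,202), the base at (131,237), the bay at (381,219) and the yellow battery at (402,302). Next I'll refine these by colour and by using both views.

```bash
python3 - <<'E'
from h import *
C={n:dict(np.load(f"{n}0.npz")) for n in("top","scene")}
def seg(n,name,cen,r,f):
    c=C[n];hsv=cv2.cvtColor(c["pixels"],cv2.COLOR_RGB2HSV).astype(int)
    m=f(hsv[...,0],hsv[...,1],hsv[...,2])
    b=np.zeros(m.shape,bool);b[cen[1]-r:cen[1]+r,cen[0]-r:cen[0]+r]=1
    k,l,st,ce=cv2.connectedComponentsWithStats((m&b).astype(np.uint8))
    i=1+np.argmax(st[1:,4]);vs,us=np.where(l==i)
    P=np.array([p for p in(world(c,u,v) for u,v in zip(us,vs)) if p is not None])
    print(n,name,"px",ce[i].round(1),st[i,4],"med",np.median(P,0).round(4),"min",P.min(0).round(3),"max",P.max(0).round(3))
    rect=cv2.minAreaRect(P[:,:2].astype(np.float32));print("   rect",np.round(rect[0],4),np.round(rect[1],3),round(rect[2],1))
    return ce[i]
def tri(a,b):
    A=[]
    for n,p in(("top",a),("scene",b)):
        M=C[n]["camera_matrix"]@C[n]["camera_from_world"][:3]
        A+= [p[0]*M[2]-M[0],p[1]*M[2]-M[1]]
    x=np.linalg.svd(np.array(A))[2][-1];return (x[:3]/x[3]).round(4)
red=lambda h,s,v:((h<8)|(h>172))&(s>150)&(v>60)
yel=lambda h,s,v:(h>18)&(h<35)&(s>150)&(v>100)
bay=lambda h,s,v:(s<60)&(v>120)
grn=lambda h,s,v:(h>45)&(h<80)&(s>110)&(v>60)
gry=lambda h,s,v:(s<50)&(v<125)
for nm,a,b,r,f in(("ball",(468,281),(121,202),14,red),("yellow",(252,197),(402,302),25,yel),("bay",(251,278),(381,219),25,bay),("green stud",(455,268),(131,242),10,grn)):
    try:print("  TRI",nm,tri(seg("top",nm,a,r,f),seg("scene",nm,b,r,f)))
    except Exception as e:print(nm,e)
# camera switch height points from both clouds
for n in C:
    c=C[n];P=np.array([np.r_[world(c,u,v),u,v] for u in(range(440,485) if n=="top" else range(110,155)) for v in(range(255,295) if n=="top" else range(190,260)) if c["range_z"][v,u]>0])
    Q=P[(P[:,2]>.018)&(P[:,2]<.03)];print(n,len(Q),np.median(Q[:,:3],0).round(4),[np.round(x,3) for x in cv2.minAreaRect(Q[:,:2].astype(np.float32))])
ims=[cv2.resize(C[n]["pixels"][y-35:y+35,x-35:x+35,::-1],(400,400),interpolation=cv2.INTER_CUBIC) for n,x,y in(("top",460,276),("scene",130,225))]
cv2.imwrite("pics/sw.png",np.hstack(ims))
for n in C:print(n,np.linalg.inv(C[n]["camera_from_world"])[:3,3].round(2),C[n]["camera_matrix"][0,0])
E
```

```text
top ball px [467.9 280. ] 66 med [ 0.4528 -0.3929  0.1107] min [ 0.444 -0.405  0.103] max [ 0.463 -0.385  0.115]
   rect [ 0.4535 -0.3946] [0.02  0.019] 8.8
scene ball px [120.4 201.9] 109 med [ 0.4591 -0.3938  0.1058] min [ 0.45  -0.406  0.093] max [ 0.465 -0.384  0.112]
   rect [ 0.4571 -0.3949] [0.015 0.022] 0.5
  TRI ball [ 0.454 -0.396  0.101]
top yellow px [252.2 198.6] 342 med [0.6683 0.1537 0.0102] min [0.642 0.129 0.007] max [0.7   0.18  0.013]
   rect [0.67   0.1542] [0.056 0.047] 6.2
scene yellow px [401.5 301.3] 643 med [0.6708 0.1542 0.0095] min [0.639 0.128 0.005] max [0.706 0.181 0.012]
   rect [0.6722 0.1546] [0.066 0.049] 6.1
  TRI yellow [0.6698 0.1544 0.0075]
top bay px [251.5 278. ] 628 med [0.4532 0.1442 0.0077] min [0.416 0.112 0.004] max [0.491 0.176 0.011]
   rect [0.4537 0.1445] [0.072 0.061] 6.4
scene bay px [382.  221.7] 636 med [0.4525 0.1445 0.0073] min [0.413 0.112 0.004] max [0.49  0.178 0.01 ]
   rect [0.4513 0.1445] [0.076 0.06 ] 7.3
  TRI bay [0.4532 0.1442 0.0085]
top green stud px [455.7 265.3] 10 med [ 0.5011 -0.3897  0.0274] min [ 0.496 -0.393  0.026] max [ 0.504 -0.384  0.028]
   rect [ 0.5007 -0.3893] [0.008 0.006] 47.3
scene green stud px [129.2 242.4] 16 med [ 0.4983 -0.3894  0.0262] min [ 0.492 -0.394  0.025] max [ 0.501 -0.385  0.029]
   rect [ 0.4972 -0.3891] [0.009 0.008] 79.8
  TRI green stud [ 0.5002 -0.3882  0.0292]
top 389 [ 0.4774 -0.3863  0.0254] [array([ 0.474, -0.392]), array([0.07 , 0.051]), np.float64(7.782)]
scene 510 [ 0.4835 -0.3891  0.0247] [array([ 0.415, -0.409]), array([0.192, 0.057]), np.float64(16.466)]
top [ 0.31 -0.01  1.3 ] 492.07276112442196
scene [ 1.33 -0.02  0.89] 576.044775925801
```

View pics/sw.png

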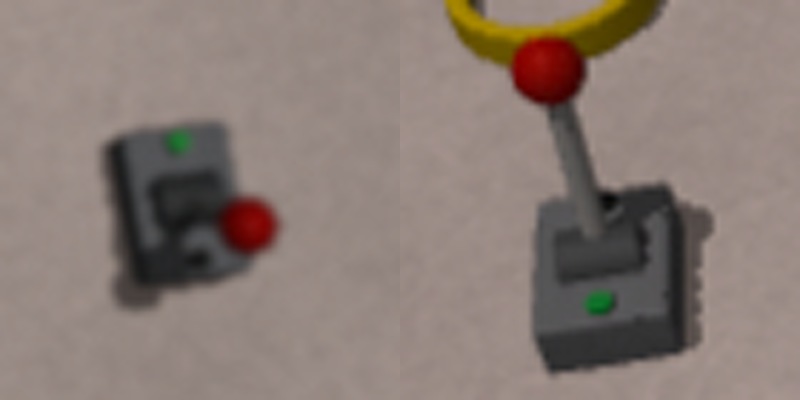

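The base is at about (0.474, -0.392) with yaw 7.8°, and the ball at about (0.454, -0.395, 0.10). The crop shows the black stud next to the lever foot and the green stud opposite, at (180,142) on the left and (600,302) on the right. I'll start the move now, shutting the hand and aligning the yaw to the switch.

>>> carry_out([
  {"hand": -1,"dx": -0.036,"dy": -0.017,"dz": 0,"twist": -5.2},
  {"hand": -1,"dx": -0.073,"dy": -0.034,"dz": 0,"twist": -10.4},
  {"hand": -1,"dx": -0.11,"dy": -0.051,"dz": 0,"twist": -15.6},
  {"hand": -1,"dx": -0.146,"dy": -0.067,"dz": 0,"twist": -20.8},
  {"hand": -1,"dx": -0.183,"dy": -0.084,"dz": 0,"twist": -26},
])

```text
time_s: 1.52
tcp_pos: [0.3512, 0.4797, 0.2502]
ee_rot: [180.0, 0.0, -171.9]
contact_force: [0.0, 1.1, -0.6]
opening: 0.0258
finger_force: 0.0
```

```bash
python3 - <<'E'
from h import *
s=ctrl.read_state();print(s["time_s"],s["tcp_pos"].round(4),np.round(s["ee_rot"],2),np.round(s["qpos"],1),s["opening"],s["contact_force"])
E
```

```text
1.5167 [0.3512 0.4797 0.2502] [ 1.7997e+02  2.0000e-02 -1.7186e+02] [-60.6  16.    3.4  99.6  -1.   64.5  41.2] 0.02582863461406218 [ 0.03889045  1.13019538 -0.61516455]
```

>>> carry_out([
  {"hand": -1,"dx": -0.019,"dy": -0.035,"dz": 0,"twist": 0},
  {"hand": -1,"dx": -0.038,"dy": -0.07,"dz": 0,"twist": 0},
  {"hand": -1,"dx": -0.057,"dy": -0.105,"dz": 0,"twist": 0},
  {"hand": -1,"dx": -0.076,"dy": -0.14,"dz": 0,"twist": 0},
  {"hand": -1,"dx": -0.095,"dy": -0.175,"dz": 0,"twist": 0},
])

```text
time_s: 1.93
tcp_pos: [0.4692, 0.3188, 0.2503]
ee_rot: [180.0, 0.0, -172.1]
contact_force: [0.4, 0.1, -0.2]
opening: -0.0002
finger_force: 0.0
```

>>> carry_out([
  {"hand": -1,"dx": 0,"dy": -0.04,"dz": 0,"twist": 0},
  {"hand": -1,"dx": 0,"dy": -0.08,"dz": 0,"twist": 0},
  {"hand": -1,"dx": 0,"dy": -0.12,"dz": 0,"twist": 0},
  {"hand": -1,"dx": 0,"dy": -0.16,"dz": 0,"twist": 0},
  {"hand": -1,"dx": 0,"dy": -0.2,"dz": 0,"twist": 0},
])

```text
time_s: 2.35
tcp_pos: [0.4956, 0.1204, 0.2503]
ee_rot: [180.0, 0.0, -172.1]
contact_force: [0.9, -0.0, -0.3]
opening: 0.0001
finger_force: 0.0
```

>>> carry_out([
  {"hand": -1,"dx": 0.01,"dy": -0.039,"dz": 0,"twist": 0},
  {"hand": -1,"dx": 0.02,"dy": -0.078,"dz": 0,"twist": 0},
  {"hand": -1,"dx": 0.03,"dy": -0.117,"dz": 0,"twist": 0},
  {"hand": -1,"dx": 0.04,"dy": -0.156,"dz": 0,"twist": 0},
  {"hand": -1,"dx": 0.05,"dy": -0.195,"dz": 0,"twist": 0},
])

```text
time_s: 2.77
tcp_pos: [0.4722, -0.0795, 0.2504]
ee_rot: [180.0, 0.1, -172.1]
contact_force: [0.9, -0.9, 0.4]
opening: 0.0
finger_force: 0.0
```

>>> carry_out([
  {"hand": -1,"dx": 0.013,"dy": -0.037,"dz": 0,"twist": 0},
  {"hand": -1,"dx": 0.026,"dy": -0.073,"dz": 0,"twist": 0},
  {"hand": -1,"dx": 0.039,"dy": -0.11,"dz": 0,"twist": 0},
  {"hand": -1,"dx": 0.052,"dy": -0.146,"dz": 0,"twist": 0},
  {"hand": -1,"dx": 0.066,"dy": -0.182,"dz": 0,"twist": 0},
])

```text
time_s: 3.18
tcp_pos: [0.4317, -0.2687, 0.2505]
ee_rot: [-180.0, 0.1, -172.1]
contact_force: [1.1, -0.8, -1.8]
opening: 0.0001
finger_force: 0.0
```

```bash
python3 - <<'E'
from h import *
s=ctrl.read_state();print(s["time_s"],s["tcp_pos"].round(4),np.round(s["ee_rot"],2),np.round(s["qpos"],1),s["opening"],s["contact_force"])
E
```

```text
3.1833 [ 0.4317 -0.2687  0.2505] [-1.7999e+02  9.0000e-02 -1.7213e+02] [ -8.1   6.8  38.2 112.3  -4.8  62.4 130. ] 0.00011801489302467915 [ 1.09325248 -0.77539011 -1.75488093]
```

>>> carry_out([
  {"hand": -1,"dx": 0.012,"dy": -0.032,"dz": 0,"twist": 0},
  {"hand": -1,"dx": 0.024,"dy": -0.064,"dz": 0,"twist": 0},
  {"hand": -1,"dx": 0.036,"dy": -0.096,"dz": 0,"twist": 0},
  {"hand": -1,"dx": 0.048,"dy": -0.128,"dz": 0,"twist": 0},
  {"hand": -1,"dx": 0.048,"dy": -0.128,"dz": 0.03,"twist": 0},
])

```text
time_s: 3.6
tcp_pos: [0.4012, -0.4124, 0.2267]
ee_rot: [-179.1, 0.4, -172.7]
contact_force: [0.3, -1.7, -0.7]
opening: 0.0002
finger_force: 0.0
```

```bash
python3 - <<'E'
from h import *
s=ctrl.read_state();print(s["time_s"],s["tcp_pos"].round(4),np.round(s["ee_rot"],2),np.round(s["qpos"],1),s["opening"],s["contact_force"])
E
```

```text
3.6 [ 0.4012 -0.4124  0.2267] [-179.06    0.43 -172.73] [  5.9  17.8  42.4 105.8 -13.4  60.6 150.6] 0.00019424840228467213 [ 0.27473344 -1.67755162 -0.70864812]
```

>>> carry_out([
  {"hand": -1,"dx": 0,"dy": 0,"dz": 0.035,"twist": 0},
  {"hand": -1,"dx": 0,"dy": 0,"dz": 0.07,"twist": 0},
  {"hand": -1,"dx": 0,"dy": 0,"dz": 0.1,"twist": 0},
  {"hand": -1,"dx": 0,"dy": 0,"dz": 0.125,"twist": 0},
  {"hand": -1,"dx": 0,"dy": 0,"dz": 0.125,"twist": 0},
])

```text
time_s: 4.02
tcp_pos: [0.399, -0.3967, 0.0897]
ee_rot: [179.5, -0.4, -172.1]
contact_force: [-1.3, 0.3, -0.6]
opening: 0.0002
finger_force: 0.0
```

```bash
python3 - <<'E'
from h import *
s=ctrl.read_state();print(s["time_s"],s["tcp_pos"].round(4),np.round(s["ee_rot"],2),np.round(s["qpos"],1),s["opening"],s["contact_force"])
c=optics.capture("scene");cv2.imwrite("pics/pre.png",cv2.resize(c["pixels"][140:280,60:220,::-1],(640,560),interpolation=cv2.INTER_CUBIC))
E
```

```text
4.0167 [ 0.399  -0.3967  0.0897] [ 179.55   -0.44 -172.11] [ 10.7  28.4  36.4 111.5 -22.3  47.9 157.1] 0.00017986387635020824 [-1.29353957  0.34693219 -0.63011863]
```

View pics/pre.png

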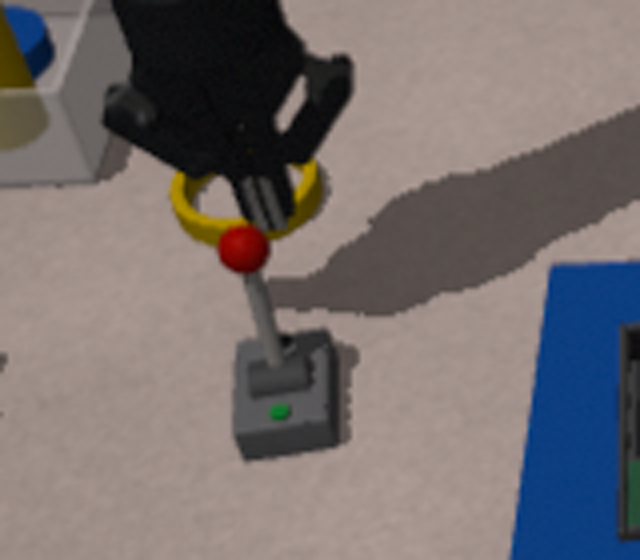

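Seen from the scene camera, the shut fingertips (265,215) stand behind the red ball (243,248), on the push line. Next I'll push along tool -x.

>>> carry_out([
  {"hand": -1,"dx": -0.008,"dy": 0,"dz": -0.004,"twist": 5},
  {"hand": -1,"dx": -0.016,"dy": 0,"dz": -0.004,"twist": 5},
  {"hand": -1,"dx": -0.024,"dy": 0,"dz": -0.004,"twist": 5},
  {"hand": -1,"dx": -0.032,"dy": 0,"dz": -0.004,"twist": 5},
  {"hand": -1,"dx": -0.042,"dy": 0,"dz": -0.004,"twist": 5},
])

```text
time_s: 4.48
tcp_pos: [0.4445, -0.395, 0.1002]
ee_rot: [-180.0, 0.0, -177.1]
contact_force: [-0.8, -0.2, 1.6]
opening: -0.0001
finger_force: 0.6
```

```bash
python3 - <<'E'
from h import *
s=ctrl.read_state();print(s["time_s"],s["tcp_pos"].round(4),np.round(s["ee_rot"],2),np.round(s["qpos"],1),s["opening"],s["contact_force"])
E
```

```text
4.4833 [ 0.4445 -0.395   0.1002] [-1.7995e+02  5.0000e-02 -1.7709e+02] [  8.   30.5  37.2 107.3 -23.5  50.  149.7] -0.00013774034093515263 [-0.84732657 -0.16629722  1.55566689]
```

>>> carry_out([
  {"hand": -1,"dx": -0.01,"dy": 0.001,"dz": 0.002,"twist": 0},
  {"hand": -1,"dx": -0.02,"dy": 0.002,"dz": 0.004,"twist": 0},
  {"hand": -1,"dx": -0.03,"dy": 0.002,"dz": 0.004,"twist": 0},
  {"hand": -1,"dx": -0.038,"dy": 0.003,"dz": 0.004,"twist": 0},
  {"hand": -1,"dx": -0.043,"dy": 0.003,"dz": 0.004,"twist": 0},
])

```text
time_s: 4.9
tcp_pos: [0.486, -0.3885, 0.0941]
ee_rot: [179.9, -0.2, -177.0]
contact_force: [-8.3, 0.8, 5.1]
opening: 0.0
finger_force: 4.1
```

>>> carry_out([
  {"hand": -1,"dx": 0,"dy": 0,"dz": 0,"twist": 0},
  {"hand": -1,"dx": 0,"dy": 0,"dz": 0,"twist": 0},
])

```text
time_s: 5.07
tcp_pos: [0.4857, -0.3887, 0.0943]
ee_rot: [179.9, -0.1, -177.2]
contact_force: [-2.4, 2.4, 0.8]
opening: 0.0003
finger_force: 1.1
```

```bash
python3 - <<'E'
from h import *
s=ctrl.read_state();print(s["time_s"],s["tcp_pos"].round(4),np.round(s["qpos"],1),s["contact_force"].round(1))
c=optics.capture("scene");cv2.imwrite("pics/push.png",cv2.resize(c["pixels"][140:280,60:220,::-1],(640,560),interpolation=cv2.INTER_CUBIC))
E
```

```text
5.0667 [ 0.4857 -0.3887  0.0943] [  6.9  33.6  36.1 103.2 -24.6  51.4 147.1] [-2.4  2.4  0.8]
```

View pics/push.png

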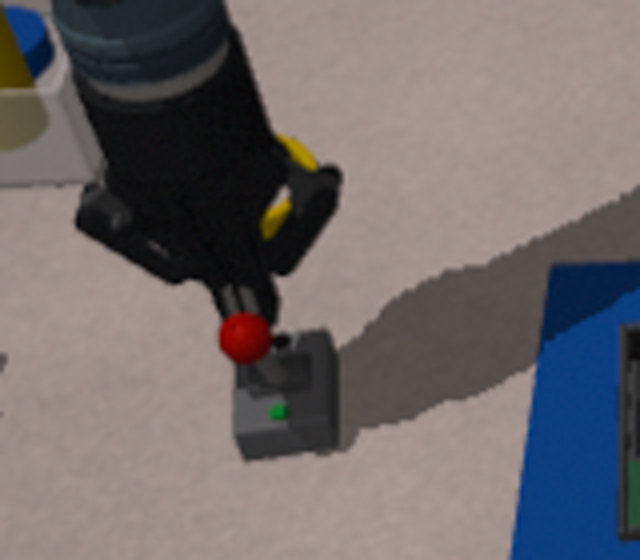

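The ball (245,338) now leans to the green-stud side. One small extra nudge, then I'll back off and measure the angle.

>>> carry_out([
  {"hand": -1,"dx": -0.003,"dy": 0,"dz": 0,"twist": 0},
  {"hand": -1,"dx": -0.003,"dy": 0,"dz": 0,"twist": 0},
  {"hand": -1,"dx": 0.015,"dy": 0,"dz": 0,"twist": 0},
  {"hand": -1,"dx": 0.045,"dy": 0,"dz": 0,"twist": 0},
  {"hand": -1,"dx": 0.045,"dy": 0,"dz": -0.04,"twist": 0},
])

```text
time_s: 5.53
tcp_pos: [0.4273, -0.3863, 0.1254]
ee_rot: [179.2, -1.2, -177.6]
contact_force: [-4.2, 0.7, -1.3]
opening: 0.0001
finger_force: 0.0
```

>>> carry_out([
  {"hand": -1,"dx": 0,"dy": 0,"dz": -0.04,"twist": 0},
  {"hand": -1,"dx": 0,"dy": 0,"dz": -0.08,"twist": 0},
  {"hand": -1,"dx": 0,"dy": 0,"dz": -0.12,"twist": 0},
  {"hand": -1,"dx": 0,"dy": 0,"dz": -0.12,"twist": 0},
  {"hand": -1,"dx": 0,"dy": 0,"dz": -0.12,"twist": 0},
])

```text
time_s: 5.95
tcp_pos: [0.4442, -0.394, 0.2593]
ee_rot: [-179.7, 0.5, -177.2]
contact_force: [-0.6, 0.6, -0.7]
opening: 0.0002
finger_force: 0.0
```

```bash
python3 - <<'E'
from h import *
s=ctrl.read_state();print(s["time_s"],s["tcp_pos"].round(4),np.round(s["ee_rot"],1),np.round(s["qpos"],1),s["contact_force"].round(1))
c=optics.capture("scene");h=cv2.cvtColor(c["pixels"],cv2.COLOR_RGB2HSV).astype(int)
m=((h[...,0]<8)|(h[...,0]>172))&(h[...,1]>150)&(h[...,2]>60);m[:195]=0;m[260:]=0;m[:,:100]=0;m[:,160:]=0
v,u=np.where(m);print(len(u),u.mean(),v.mean(),"ball",world(c,u.mean(),v.mean(),.092).round(4),"surface",world(c,u.mean(),v.mean()).round(4))
b=np.array([.474,-.392])
for q in(.8,.9,1.):
    t=q-.5;p=np.r_[b+.08*np.sin(t)*np.array([.99,.136]),.022+.08*np.cos(t)]
    x=c["camera_matrix"]@(c["camera_from_world"]@np.r_[p,1])[:3];print(q,x[:2]/x[2])
E
```

```text
5.95 [ 0.4442 -0.394   0.2593] [-179.7    0.5 -177.2] [  1.7  18.5  43.7 101.1 -14.1  65.4 142.6] [-0.6  0.6 -0.7]
119 120.6890756302521 224.16806722689077 ball [ 0.5095 -0.3873  0.092 ] surface [ 0.5182 -0.3834  0.1005]
0.8 [120.20644049 217.61239104]
0.9 [120.38926217 221.20703429]
1.0 [120.67921069 224.97462146]
```

The lever is at about 0.98 rad. Next, travel to the empty bay.

>>> carry_out([
  {"hand": -1,"dx": -0.003,"dy": 0.036,"dz": 0,"twist": 0},
  {"hand": -1,"dx": -0.005,"dy": 0.072,"dz": 0,"twist": 0},
  {"hand": -1,"dx": -0.008,"dy": 0.108,"dz": 0,"twist": 0},
  {"hand": -1,"dx": -0.01,"dy": 0.144,"dz": 0,"twist": 0},
  {"hand": -1,"dx": -0.013,"dy": 0.18,"dz": 0,"twist": 0},
])

```text
time_s: 6.42
tcp_pos: [0.4445, -0.209, 0.2531]
ee_rot: [180.0, -0.1, -177.2]
contact_force: [0.5, 0.4, -1.2]
opening: 0.0
finger_force: 0.0
```

>>> carry_out([
  {"hand": -1,"dx": -0.003,"dy": 0.036,"dz": 0,"twist": 0},
  {"hand": -1,"dx": -0.005,"dy": 0.072,"dz": 0,"twist": 0},
  {"hand": -1,"dx": -0.008,"dy": 0.108,"dz": 0,"twist": 0},
  {"hand": -1,"dx": -0.01,"dy": 0.144,"dz": 0,"twist": 0},
  {"hand": -1,"dx": -0.013,"dy": 0.18,"dz": 0,"twist": 0},
])

```text
time_s: 6.83
tcp_pos: [0.4482, -0.0287, 0.2534]
ee_rot: [180.0, -0.1, -177.1]
contact_force: [0.1, 0.2, 0.8]
opening: 0.0001
finger_force: 0.0
```

>>> carry_out([
  {"hand": -1,"dx": -0.003,"dy": 0.036,"dz": 0,"twist": 0},
  {"hand": -1,"dx": -0.005,"dy": 0.072,"dz": 0,"twist": 0},
  {"hand": -1,"dx": -0.008,"dy": 0.108,"dz": 0,"twist": 0},
  {"hand": -1,"dx": -0.01,"dy": 0.144,"dz": 0,"twist": 0},
  {"hand": -1,"dx": -0.013,"dy": 0.175,"dz": 0,"twist": 0},
])

```text
time_s: 7.25
tcp_pos: [0.4523, 0.1474, 0.2531]
ee_rot: [180.0, -0.2, -177.0]
contact_force: [0.5, 0.1, -0.0]
opening: 0.0001
finger_force: 0.0
```

>>> carry_out([
  {"hand": -1,"dx": 0,"dy": 0,"dz": 0.02,"twist": 0},
  {"hand": -1,"dx": 0,"dy": 0,"dz": 0.04,"twist": 0},
  {"hand": -1,"dx": 0,"dy": 0,"dz": 0.06,"twist": 0},
  {"hand": -1,"dx": 0,"dy": 0,"dz": 0.08,"twist": 0},
  {"hand": -1,"dx": 0,"dy": 0,"dz": 0.08,"twist": 0},
])

```text
time_s: 7.67
tcp_pos: [0.4494, 0.1433, 0.1694]
ee_rot: [-179.7, -0.6, -177.1]
contact_force: [-1.0, -0.7, -0.4]
opening: 0.0001
finger_force: 0.0
```

```bash
python3 - <<'E'
from h import *
s=ctrl.read_state();print(s["time_s"],s["tcp_pos"].round(4),np.round(s["ee_rot"],1),np.round(s["qpos"],1),s["contact_force"].round(1))
E
```

```text
7.6667 [0.4494 0.1433 0.1694] [-179.7   -0.6 -177.1] [-39.5   8.5  18.1 120.1  -3.3  52.5  73.3] [-1.  -0.7 -0.4]
```

>>> carry_out([
  {"hand": -1,"dx": -0.001,"dy": 0,"dz": 0.025,"twist": 0},
  {"hand": -1,"dx": -0.001,"dy": 0,"dz": 0.05,"twist": 0},
  {"hand": -1,"dx": -0.002,"dy": 0,"dz": 0.07,"twist": 0},
  {"hand": -1,"dx": -0.002,"dy": 0,"dz": 0.085,"twist": 0},
  {"hand": -1,"dx": -0.002,"dy": 0,"dz": 0.09,"twist": 0},
])

```text
time_s: 8.08
tcp_pos: [0.4538, 0.144, 0.0826]
ee_rot: [-179.9, -0.3, -177.2]
contact_force: [-1.6, -0.6, -0.4]
opening: 0.0004
finger_force: 0.0
```

>>> carry_out([
  {"hand": -1,"dx": 0,"dy": 0,"dz": 0.008,"twist": 0},
  {"hand": -1,"dx": 0,"dy": 0,"dz": 0.016,"twist": 0},
  {"hand": -1,"dx": 0,"dy": 0,"dz": 0.022,"twist": 0},
  {"hand": -1,"dx": 0,"dy": 0,"dz": 0.022,"twist": 0},
  {"hand": -1,"dx": 0,"dy": 0,"dz": 0.022,"twist": 0},
])

```text
time_s: 8.5
tcp_pos: [0.456, 0.1447, 0.0631]
ee_rot: [180.0, 0.0, -177.2]
contact_force: [-0.0, -0.3, -0.1]
opening: -0.0002
finger_force: 0.0
```

```bash
python3 - <<'E'
from h import *
s=ctrl.read_state();print(s["time_s"],s["tcp_pos"].round(4),np.round(s["ee_rot"],1),s["contact_force"].round(1))
c=optics.capture("scene");cv2.imwrite("pics/bay.png",c["pixels"][:,:,::-1])
E
```

```text
8.5 [0.456  0.1447 0.0631] [ 180.     0.  -177.2] [-0.  -0.3 -0.1]
```

View pics/bay.png

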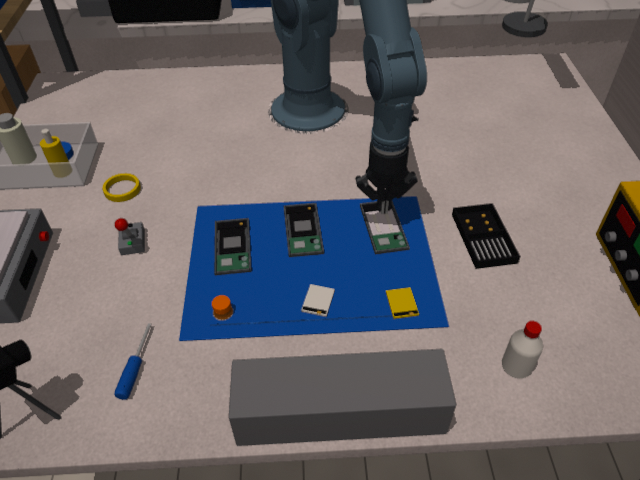

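The shut fingertips (384,210) are over the bare bay and the lever (121,224) is on. Lower slightly and dwell.

>>> carry_out([
  {"hand": -1,"dx": 0.001,"dy": 0,"dz": 0.003,"twist": 0},
  {"hand": -1,"dx": 0.002,"dy": 0,"dz": 0.006,"twist": 0},
  {"hand": -1,"dx": 0.002,"dy": 0,"dz": 0.006,"twist": 0},
  {"hand": -1,"dx": 0.002,"dy": 0,"dz": 0.006,"twist": 0},
  {"hand": -1,"dx": 0.002,"dy": 0,"dz": 0.006,"twist": 0},
])

```text
time_s: 8.97
tcp_pos: [0.4539, 0.1446, 0.057]
ee_rot: [180.0, 0.0, -177.1]
contact_force: [0.5, 0.4, 0.0]
opening: 0.0004
finger_force: 0.0
```

>>> carry_out([
  {"hand": -1,"dx": 0,"dy": 0,"dz": 0,"twist": 0},
  {"hand": -1,"dx": 0,"dy": 0,"dz": 0,"twist": 0},
  {"hand": -1,"dx": 0,"dy": 0,"dz": 0,"twist": 0},
  {"hand": -1,"dx": 0,"dy": 0,"dz": 0,"twist": 0},
  {"hand": -1,"dx": 0,"dy": 0,"dz": 0,"twist": 0},
])

```text
time_s: 9.38
tcp_pos: [0.4539, 0.1446, 0.057]
ee_rot: [180.0, 0.0, -177.1]
contact_force: [-0.6, 0.1, 0.7]
opening: 0.0
finger_force: 0.0
```

>>> carry_out([
  {"hand": -1,"dx": 0,"dy": 0,"dz": 0,"twist": 0},
  {"hand": -1,"dx": 0,"dy": 0,"dz": 0,"twist": 0},
  {"hand": -1,"dx": 0,"dy": 0,"dz": 0,"twist": 0},
  {"hand": -1,"dx": 0,"dy": 0,"dz": 0,"twist": 0},
  {"hand": -1,"dx": 0,"dy": 0,"dz": 0,"twist": 0},
])

```text
time_s: 9.8
tcp_pos: [0.4539, 0.1446, 0.057]
ee_rot: [180.0, -0.0, -177.1]
contact_force: [0.5, -0.4, 0.9]
opening: -0.0
finger_force: 0.0
```

>>> carry_out([
  {"hand": -1,"dx": 0,"dy": 0,"dz": 0,"twist": 0},
  {"hand": -1,"dx": 0,"dy": 0,"dz": 0,"twist": 0},
  {"hand": -1,"dx": 0,"dy": 0,"dz": 0,"twist": 0},
  {"hand": -1,"dx": 0,"dy": 0,"dz": 0,"twist": 0},
  {"hand": -1,"dx": 0,"dy": 0,"dz": 0,"twist": 0},
])

```text
time_s: 10.22
tcp_pos: [0.4539, 0.1446, 0.057]
ee_rot: [-180.0, -0.0, -177.1]
contact_force: [-0.4, 0.3, 0.1]
opening: -0.0001
finger_force: 0.0
```

>>> carry_out([
  {"hand": -1,"dx": 0,"dy": 0,"dz": 0,"twist": 0},
  {"hand": -1,"dx": 0,"dy": 0,"dz": 0,"twist": 0},
  {"hand": -1,"dx": 0,"dy": 0,"dz": 0,"twist": 0},
  {"hand": -1,"dx": 0,"dy": 0,"dz": 0,"twist": 0},
  {"hand": -1,"dx": 0,"dy": 0,"dz": 0,"twist": 0},
])

```text
time_s: 10.63
tcp_pos: [0.4538, 0.1446, 0.057]
ee_rot: [-180.0, -0.0, -177.2]
contact_force: [0.4, -0.1, -0.0]
opening: -0.0001
finger_force: 0.0
```

>>> carry_out([
  {"hand": -1,"dx": 0,"dy": 0,"dz": 0,"twist": 0},
  {"hand": -1,"dx": 0,"dy": 0,"dz": 0,"twist": 0},
  {"hand": -1,"dx": 0,"dy": 0,"dz": 0,"twist": 0},
  {"hand": -1,"dx": 0,"dy": 0,"dz": 0,"twist": 0},
  {"hand": -1,"dx": 0,"dy": 0,"dz": 0,"twist": 0},
])

```text
time_s: 11.05
tcp_pos: [0.4539, 0.1446, 0.057]
ee_rot: [-180.0, -0.0, -177.2]
contact_force: [-0.7, 0.5, 1.0]
opening: -0.0
finger_force: 0.0
```

>>> carry_out([
  {"hand": -1,"dx": 0,"dy": 0,"dz": -0.03,"twist": 0},
  {"hand": -1,"dx": 0,"dy": 0,"dz": -0.06,"twist": 0},
  {"hand": -1,"dx": 0,"dy": 0,"dz": -0.09,"twist": 0},
  {"hand": -1,"dx": -0.017,"dy": 0,"dz": -0.1,"twist": 0},
  {"hand": -1,"dx": -0.047,"dy": 0,"dz": -0.1,"twist": 0},
])

```text
time_s: 11.47
tcp_pos: [0.5008, 0.1481, 0.1602]
ee_rot: [179.8, 0.2, -177.0]
contact_force: [0.7, 1.1, 0.6]
opening: -0.0001
finger_force: 0.0
```

>>> carry_out([
  {"hand": -1,"dx": -0.04,"dy": 0,"dz": 0,"twist": 0},
  {"hand": -1,"dx": -0.08,"dy": 0,"dz": 0,"twist": 0},
  {"hand": -1,"dx": -0.12,"dy": 0,"dz": 0,"twist": 0},
  {"hand": -1,"dx": -0.15,"dy": -0.001,"dz": 0,"twist": 0},
  {"hand": -1,"dx": -0.17,"dy": -0.001,"dz": 0,"twist": 0},
])

```text
time_s: 11.88
tcp_pos: [0.6738, 0.1539, 0.1568]
ee_rot: [-180.0, 0.1, -177.2]
contact_force: [0.3, 0.0, -0.6]
opening: -0.0001
finger_force: 0.0
```

>>> carry_out([
  {"hand": -1,"dx": 0,"dy": 0,"dz": 0,"twist": 0},
  {"hand": -1,"dx": 0,"dy": 0,"dz": 0.02,"twist": 0},
  {"hand": -1,"dx": 0,"dy": 0,"dz": 0.04,"twist": 0},
  {"hand": -1,"dx": 0,"dy": 0,"dz": 0.05,"twist": 0},
  {"hand": -1,"dx": 0,"dy": 0,"dz": 0.05,"twist": 0},
])

```text
time_s: 12.3
tcp_pos: [0.667, 0.1541, 0.1032]
ee_rot: [-179.9, -0.4, -177.1]
contact_force: [-1.3, 0.1, -1.3]
opening: 0.0004
finger_force: 0.0
```

>>> carry_out([
  {"hand": -1,"dx": 0,"dy": 0,"dz": 0.01,"twist": 0},
  {"hand": -1,"dx": 0,"dy": 0,"dz": 0.02,"twist": 0},
  {"hand": -1,"dx": 0,"dy": 0,"dz": 0.03,"twist": 0},
  {"hand": -1,"dx": 0,"dy": 0,"dz": 0.04,"twist": 0},
  {"hand": -1,"dx": 0,"dy": 0,"dz": 0.048,"twist": 0},
])

```text
time_s: 12.72
tcp_pos: [0.6702, 0.1544, 0.0578]
ee_rot: [-180.0, -0.0, -177.1]
contact_force: [-0.9, -1.2, -0.2]
opening: 0.0002
finger_force: 0.0
```

>>> carry_out([
  {"hand": -1,"dx": 0,"dy": 0,"dz": 0,"twist": 0},
  {"hand": -1,"dx": 0,"dy": 0,"dz": 0,"twist": 0},
  {"hand": -1,"dx": 0,"dy": 0,"dz": 0,"twist": 0},
  {"hand": -1,"dx": 0,"dy": 0,"dz": 0,"twist": 0},
  {"hand": -1,"dx": 0,"dy": 0,"dz": 0,"twist": 0},
])

```text
time_s: 13.13
tcp_pos: [0.6713, 0.1544, 0.0598]
ee_rot: [180.0, 0.1, -177.2]
contact_force: [0.2, 0.3, 0.7]
opening: -0.0
finger_force: 0.0
```

>>> carry_out([
  {"hand": -1,"dx": 0,"dy": 0,"dz": 0,"twist": 0},
  {"hand": -1,"dx": 0,"dy": 0,"dz": 0,"twist": 0},
  {"hand": -1,"dx": 0,"dy": 0,"dz": 0,"twist": 0},
  {"hand": -1,"dx": 0,"dy": 0,"dz": 0,"twist": 0},
  {"hand": -1,"dx": 0,"dy": 0,"dz": 0,"twist": 0},
])

```text
time_s: 13.55
tcp_pos: [0.6706, 0.1544, 0.059]
ee_rot: [180.0, 0.0, -177.1]
contact_force: [1.2, 0.3, -0.7]
opening: 0.0
finger_force: 0.0
```

>>> carry_out([
  {"hand": -1,"dx": 0,"dy": 0,"dz": 0,"twist": 0},
  {"hand": -1,"dx": 0,"dy": 0,"dz": 0,"twist": 0},
  {"hand": -1,"dx": 0,"dy": 0,"dz": 0,"twist": 0},
  {"hand": -1,"dx": 0,"dy": 0,"dz": 0,"twist": 0},
  {"hand": -1,"dx": 0,"dy": 0,"dz": 0,"twist": 0},
])

```text
time_s: 13.97
tcp_pos: [0.6706, 0.1544, 0.0589]
ee_rot: [180.0, -0.0, -177.1]
contact_force: [-0.4, 0.1, -0.2]
opening: -0.0001
finger_force: 0.0
```

>>> carry_out([
  {"hand": -1,"dx": 0,"dy": 0,"dz": 0,"twist": 0},
  {"hand": -1,"dx": 0,"dy": 0,"dz": 0,"twist": 0},
  {"hand": -1,"dx": 0,"dy": 0,"dz": 0,"twist": 0},
  {"hand": -1,"dx": 0,"dy": 0,"dz": 0,"twist": 0},
  {"hand": -1,"dx": 0,"dy": 0,"dz": 0,"twist": 0},
])

```text
time_s: 14.38
tcp_pos: [0.6706, 0.1544, 0.059]
ee_rot: [-180.0, -0.0, -177.1]
contact_force: [0.7, -0.1, 0.1]
opening: 0.0
finger_force: 0.0
```

>>> carry_out([
  {"hand": -1,"dx": 0,"dy": 0,"dz": 0,"twist": 0},
  {"hand": -1,"dx": 0,"dy": 0,"dz": 0,"twist": 0},
  {"hand": -1,"dx": 0,"dy": 0,"dz": 0,"twist": 0},
  {"hand": -1,"dx": 0,"dy": 0,"dz": 0,"twist": 0},
  {"hand": -1,"dx": 0,"dy": 0,"dz": 0,"twist": 0},
])

```text
time_s: 14.8
tcp_pos: [0.6706, 0.1544, 0.0589]
ee_rot: [180.0, -0.0, -177.2]
contact_force: [-0.3, -0.3, 0.8]
opening: -0.0004
finger_force: 0.0
```

```bash
python3 - <<'E'
from h import *
c=optics.capture("scene");cv2.imwrite("pics/yel.png",c["pixels"][:,:,::-1])
E
```

```text
(no output)
```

View pics/yel.png

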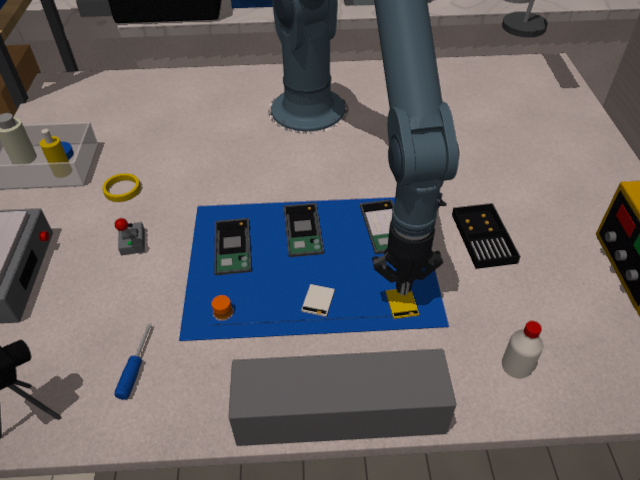

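The fingertips (404,291) point at the yellow battery, the lever (121,224) is still on, and nothing has moved. Raise and hand in.

>>> carry_out([
  {"hand": -1,"dx": 0,"dy": 0,"dz": -0.03,"twist": 0},
  {"hand": -1,"dx": 0,"dy": 0,"dz": -0.06,"twist": 0},
  {"hand": -1,"dx": 0,"dy": 0,"dz": -0.1,"twist": 0},
  {"hand": -1,"dx": 0,"dy": 0,"dz": -0.14,"twist": 0},
  {"hand": -1,"dx": 0,"dy": 0,"dz": -0.17,"twist": 0},
])

```text
time_s: 15.27
tcp_pos: [0.6717, 0.1543, 0.2329]
ee_rot: [180.0, 0.2, -177.2]
contact_force: [1.0, 0.5, 0.1]
opening: 0.0001
finger_force: 0.0
```

>>> carry_out([
  {"hand": -1,"dx": 0,"dy": 0,"dz": 0,"twist": 0},
  {"hand": -1,"dx": 0,"dy": 0,"dz": 0,"twist": 0},
  {"hand": -1,"dx": 0,"dy": 0,"dz": 0,"twist": 0},
  {"hand": -1,"dx": 0,"dy": 0,"dz": 0,"twist": 0},
  {"hand": -1,"dx": 0,"dy": 0,"dz": 0,"twist": 0},
])

```text
time_s: 15.68
tcp_pos: [0.6692, 0.1542, 0.2264]
ee_rot: [-179.9, -0.3, -177.1]
contact_force: [0.1, -0.1, -0.8]
opening: 0.0004
finger_force: 0.0
```

```bash
python3 -c "
from bench import ctrl,workorder
print(ctrl.read_state()['tcp_pos']);print(workorder.close_job())"
```

```text
[0.66915702 0.15424427 0.22636479]
the job is handed in; nothing more can be done
None
```

The job is handed in, with no verdict returned: the switch lever was pushed on (measured about 0.98 rad), the gripper dwelt over 2 s each above the empty bay and then the yellow battery, and the hand finished raised at 0.23 m.

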